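# Tip the tall box onto its side and press it home in the packing tray

## Robot

A 6-joint arm with a two-finger parallel gripper is mounted at the origin on a cart in front of the work surface, level with it; the furniture and walls round the work are solid. World frame = base frame: x ahead of the robot, y to its left, z up, the work surface at z = 0. Lengths are in mm, angles in rad, forces in N, time in s.
With the tool pointing down it reaches from about 300 to 775 mm from the base axis. Payload 14.6 kg.
Tool frame: the origin (TCP) lies on the centre line of the jaws, within the pads' length; the fingertips stand 19 mm ahead of it and the grasp point (between the pads) is the TCP (bot.tip_reach is the distance from the TCP to the fingertips, in mm); y points along the fingers, x is the direction in which the jaws open and shut, and the axes are right-handed (so a half turn about y gives the same grasp; the last joint's range is limited). The gripper opens to 85 mm and grips with 20 to 120 N. Pads are 22 mm wide; open, the fingers measure 114 mm over their backs; the gripper's body (76 mm by 85 mm) begins 54 mm behind the grasp point. The pads swing forward as they close: fully open they stand 13 mm farther back than shut.
Start: joints at [-1.195, 0.3, 1.521, -0, 1.321, -0.067], TCP at [235.651, -496.949, 250.281] pointing down, gripper open.
Joint ranges: [-3.03, 3.03], [-0.79, 2.21], [0.23, 2.52], [-1.04, 4.18], [0, 3.07], [-2.55, 2.55]. Speed limits (rad/s): [2.22, 2.22, 2.57, 3.14, 3.14, 3.14].

## Interface

Orientations are given as a unit quaternion [w, x, y, z].
In Python, from rig import bot gives the robot as it stands. Calls block until the motion is done:
- bot.move_to(position, orientation): joint-space move of the TCP to a pose.
- bot.servo_line(position, attitude=None, speed=150, until_force=None): straight line of the TCP; attitude=None keeps the orientation; speed is the mean speed in mm/s. With until_force (N) it stops when the force on the tool has changed by that much, and returns True; else False.
- bot.move_joints(angles): joint-space move.
- bot.move_gripper(opening, grip_force=None): finger opening in mm; grip_force is the grip in N (None keeps the last); returns when the fingers have stopped.
- bot.dwell(seconds).
- bot.ik(position, orientation): joint angles nearest the present ones, or None.
- bot.read_state(): the state.
- bot.read_camera(name): name is "scene" or "top" or "wrist"; returns a dict with "image" (384x512x3 uint8, blue, green, red), "depth" (384x512 float32, mm along the optical axis (not along the pixel's ray), 0 where there is no reading), "fovy" (degrees; the focal length in pixels is half the picture's height over the tangent of half this angle, whatever the lens; pixels are square), "cx", "cy" (the principal point, pixels), "eye" and "attitude" of the camera in the world; the wrist camera has in their place "mount" (4x4, takes a point from camera to tool coordinates, whose origin is the TCP and whose axes are the tool frame's). Camera axes: x right, y down, z forward; pixel columns grow to the right and rows downward; lengths in mm; the calibration is good to about 2 mm. A picture is of the moment at which its call begins: read the wrist's pose just before it.
A pose or a line that the arm cannot do raises bot.MotionError and nothing moves.
- bot.finish_job(): hands the job in, once; it reports no verdict.
The state is a dict: "clock": time; "joint_positions": joint angles; "qvel": joint speeds; "effort": joint torques, N m; "ee_pos": TCP position; "tool_rot": TCP orientation; "ft_force": force on the tool from outside, world axes, zero at the start; "moment": the same for the moment, N m; "grip_width": finger opening in mm.
Only numpy, scipy, OpenCV 4.12 (cv2) and the standard library are available. Lean on these libraries where they do the work, as an engineer would, in place of code of your own. Each camera call takes 0.05 s, during which the arm holds its last target. There are 200 camera calls.

## Task

The tall card box stands on its foot in the long wooden packing tray. Tip it over onto its side by pushing near its top, so that its top end lies towards the sprung pad at the tray's end block; do not lift it. Then push it from its foot end along the tray until it bears on the pad, press it home with about ten newtons for a moment (it must never be crushed), and leave it lying there touching the pad, without disturbing the things around.

Things in the scene. Friction and masses are not known exactly. Their poses are not given: they have to be found in the camera images.
- tray: Fixed plywood packing tray, 360 x 104 mm. Origin: centre of its underside, on the bench. Its +x runs lengthwise from the open loading end (x = -180 mm) to the end block; this is the way to tip and push. Floor top at z = 10 mm. Two straight side rails up to z = 34 mm (y beyond +-40 mm, x = -180 to 155 mm) leave an 80 mm wide channel; the loading end has no wall.
- end_block: Wooden block, 25 x 104 x 60 mm, fixed across the tray's far end; origin: centre of its underside, at tray x = 167.5, z = 10 mm; axes like the tray's. Towards the loading end it carries a sprung rubber-faced pad, 66 mm wide, tray z = 16 to 60 mm, on a screw-adjusted carriage. See block_face for the pad's place and give.
- carton: The tall pale card box with a printed panel, 70 x 70 x 110 mm, 0.25 to 0.5 kg, balance point at mid height. Origin: centre of its foot (70 x 70 underside); z from foot to top; x along the tray's x at the start, within 0.08 rad. It stands in the channel, its centre at tray x = -125 to -85 mm. Drag on the tray when sliding: about 1 to 6 N.
- block_face (a point): Middle of the block's face towards the loading end, at tray x = 155, z = 45 mm. The sprung pad's face stands 25 to 45 mm before it (tray x = 110 to 130 mm): the screw setting differs each time and is not measured, so find the pad by feel. The pad yields 1 mm for every 5 N, 6 mm at most; the screw setting holds under any allowed force.
- carton_lid (a point): Centre of the box's top end, 110 mm from the box's origin along its z; moves with it. Pressed home means that this end bears on the pad with 5 to 12 N for about half a second; more than 16 N on the pad, or more than 22 N from the fingers at any time, crushes the box.
- carton_foot (a point): Middle of the box's foot edge on its +x side, 35 mm from the box's origin along its x; moves with it. The box tips over this edge, which stays on the tray's floor; it falls once its top has gone about 70 mm, and then lies 70 mm high, z along the tray's +x, foot towards the loading end.
- paint_tin: Bystander: paint tin standing behind the tray, 103 mm across, 120 mm high; origin at the centre of its underside.
- candlestick: Bystander: brass candlestick standing behind the tray on the left, foot 72 mm across, 125 mm high; origin at the centre of its underside.
- tape: Bystander: roll of tan tape lying flat in front of the tray, to the left, 103 mm across, 25 mm high; origin at the centre of its underside.
- low_box: Bystander: low card box to the right, near the robot, 102 x 64 x 45 mm; origin at the centre of its underside.
- small_box: Bystander: small card box behind the tray on the right, 72 x 51 x 35 mm; origin at the centre of its underside.
Things that resemble listed ones, but are neither listed nor needed, are in the scene too. Leave any purple look-alike of the carton alone.

How it is judged (in metres and radians):
On the way, in this order (a step that is already met when the one before it is completed fails the run):
1. the box lies on its side on the tray's floor, top end towards the end block, at rest (angle between carton's own z axis and vertical above 1.48 rad and z of carton in the frame of tray between 0.037 and 0.053 m and x of carton_lid in the frame of tray above -0.03 m and linear speed of carton below 0.05 m/s), for 0.2 s.
2. the lying box is pressed against the pad with at least 5 N for 0.3 s (angle between carton's own z axis and vertical above 1.48 rad and z of carton in the frame of tray between 0.037 and 0.053 m and contact force between carton and end_block above 5 N), for 0.3 s.
At the end, for the whole second after the job is handed in: The box lies at rest on its side on the tray's floor between the rails (its z axis within 0.09 rad of level, its foot's centre 37 to 53 mm above the tray's origin and within 10 mm of the tray's centre line), its top end towards the end block and still bearing on the pad (over 0.1 N) (angle between carton's own z axis and vertical above 1.48 rad and z of carton in the frame of tray between 0.037 and 0.053 m and x of carton_lid in the frame of tray above 0.105 m and x of carton in the frame of tray below 0.04 m and y of carton in the frame of tray between -0.01 and 0.01 m and contact force between carton and end_block above 0.1 N and linear speed of carton below 0.01 m/s); the robot touches nothing.
It fails at once if the box bears on the pad or end block with more than 16 N (contact force between carton and end_block above 16 N).
It fails at once if the fingers bear on the box with more than 22 N (contact force between the fingers and carton above 22 N).
It fails at once if the box is lifted: its foot edge rises 15 mm off the tray's floor (z of carton_foot in the frame of tray above 0.025 m).
It fails at once if a bystander is moved by more than 15 mm (distance of any of paint_tin, candlestick, tape, low_box, small_box from where it was at the start of the episode above 0.015 m).
It also fails if it takes over 64 s, if anything falls off the work surface, if the arm or the gripper's body presses on something with over 40 N, if the wrist force passes 120 N, or if a joint passes its speed limit or range.

## Working session

There is one attempt and no reset: what is moved stays moved. The work goes in short steps, each a Python script; the robot and the scene stay as the last script left them, time stands still between calls to the robot, and variables do not carry over. Pictures are saved under pics/ and viewed, about 8 in all and at most 12, crops included, and the job is handed in when it is done.

```bash
ls; mkdir -p pics; cat > h.py <<'E'
import numpy as np, cv2
from rig import bot
from scipy.spatial.transform import Rotation as R
def rot(q): return R.from_quat([q[1],q[2],q[3],q[0]]).as_matrix()
def cloud(c):
    h,w=c["depth"].shape; f=h/2/np.tan(np.radians(c["fovy"])/2)
    v,u=np.mgrid[:h,:w]; d=c["depth"]
    p=np.stack([(u-c["cx"])/f*d,(v-c["cy"])/f*d,d],-1)
    W=p@rot(c["attitude"]).T+np.array(c["eye"]); W[d==0]=np.nan
    return W
E
python3 - <<'E'
from h import *
for n in("scene","top"):
    c=bot.read_camera(n); cv2.imwrite(f"pics/{n}.png",c["image"]); np.save(f"{n}.npy",cloud(c)); print(n,c["eye"],c["fovy"],c["attitude"],(c["depth"]==0).mean())
s=bot.read_state();print(s)
E
```

```text
pics
scene [-604.03288191  774.70840213  735.05065135] 43.06878024151694 [ 0.25063158 -0.40668908  0.73677658 -0.47848519] 0.017786661783854168
top [ 262.28369237    5.8951679  1519.46221185] 47.97088950987373 [-0.06495959  0.70863502 -0.69879818  0.07278568] 0.0037841796875
{'clock': 0.1, 'joint_positions': array([-1.19458848e+00,  3.00424244e-01,  1.52152661e+00,  2.81968844e-05,
        1.32068389e+00, -6.66263770e-02]), 'qvel': array([ 0.00060899, -0.00107583, -0.00227925, -0.00085952,  0.00043031,
        0.0002098 ]), 'effort': array([ 2.47334574e-03, -5.44381356e+01, -3.62370300e+01, -1.83867206e-05,
        3.04691763e-03, -3.15717432e-05]), 'ee_pos': array([ 235.5966698 , -496.77692037,  249.77004582]), 'tool_rot': array([ 0.59782343, -0.59737334,  0.37828134, -0.37769759]), 'ft_force': array([-0.3439474 ,  0.06933646,  0.02257593]), 'moment': array([ 0.03212277, -0.02423867,  0.05773384]), 'grip_width': 85.12162300301277}
```

View pics/scene.png

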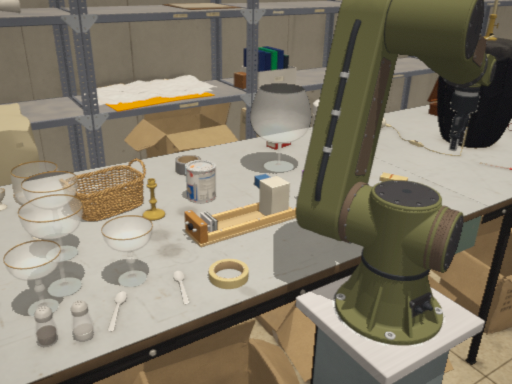

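View pics/top.png

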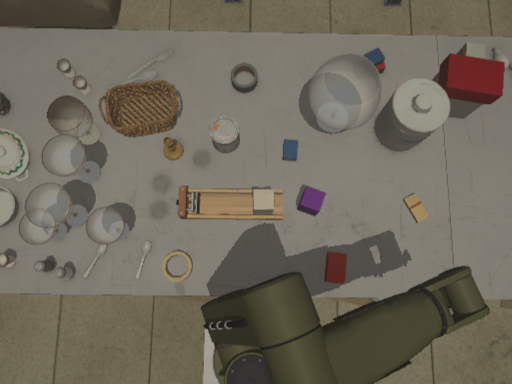

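The scene view shows the pale carton at (274,193) and the tray from (295,212) to its end block at (195,228). In the top view, these could be taken for the carton: the pale box in the tray (263,199), the purple look-alike (312,201), the blue small box (290,150), the dark red box (336,267) and the tan box (416,208). The description (pale, tall, in the tray's channel) picks (263,199).

```bash
python3 - <<'E'
from h import *
im=cv2.imread("pics/top.png"); W=np.load("top.npy")
cv2.imwrite("pics/crop.png",cv2.resize(im[130:280,150:350],None,fx=4,fy=4,interpolation=cv2.INTER_CUBIC))
def rect(n,box,z0,z1):
    u0,v0,u1,v1=box; m=np.zeros(im.shape[:2],bool); m[v0:v1,u0:u1]=1
    m&=(W[...,2]>z0)&(W[...,2]<z1); P=W[m]
    r=cv2.minAreaRect(P[:,:2].astype(np.float32)); print(n,m.sum(),np.round(r[0]),np.round(r[1]),round(r[2],1),"z",np.nanmedian(P[:,2]).round(1))
rect("carton",(245,180,285,225),105,135)
rect("tray all",(170,180,290,225),20,140)
rect("rails",(170,180,290,225),25,45)
rect("block",(170,180,205,225),55,85)
rect("purple",(294,180,335,220),15,160)
rect("smallbox",(278,135,303,165),15,60)
rect("lowbox",(320,248,352,288),20,70)
rect("tin",(205,112,245,158),100,140)
rect("candle",(160,132,186,164),15,160)
rect("tape",(158,246,196,286),12,60)
E
```

```text
carton 429 [524. -34.] [67. 67.] 0.7 z 120.0
tray all 1665 [524.  77.] [106. 368.] 0.3 z 53.3
rails 700 [524.  71.] [106. 356.] 0.3 z 34.0
block 344 [523. 224.] [104.  73.] 2.5 z 68.5
purple 537 [ 530. -200.] [69. 70.] 69.8 z 109.2
smallbox 293 [ 725. -133.] [51. 74.] 85.4 z 35.1
lowbox 588 [ 307. -286.] [ 63. 100.] 82.8 z 45.0
tin 696 [765. 100.] [101.  99.] 0.8 z 116.3
candle 166 [717. 284.] [51. 55.] 26.6 z 60.0
tape 343 [305. 256.] [ 98. 101.] 0.3 z 24.5
```

View pics/crop.png

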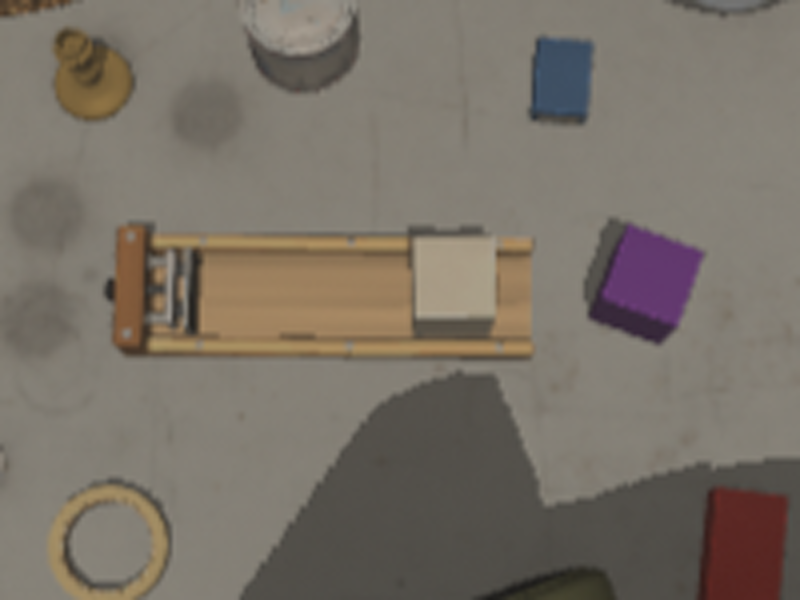

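The crop confirms it: the pale box is at crop (455,270), inside the rails. The pad is at (190,290), with the block to its left. The purple box at (650,280) stands just outside the loading end. The tray's +x therefore runs along world +y, with its centre near (524,76) and the carton at (524,-34). Next is the tip, with closed fingers near the top.

```bash
cat >> h.py <<'E'
def quat(xdir):  # tool y down, tool x along xdir
    x=np.array(xdir,float); y=np.array([0,0,-1.]); q=R.from_matrix(np.c_[x,y,np.cross(x,y)]).as_quat(); return [q[3],*q[:3]]
def F(n=5):
    a=[]
    for _ in range(n): bot.dwell(0.02); a.append(bot.read_state()["ft_force"])
    return np.mean(a,0)
E
python3 - <<'E'
from h import *
s=bot.read_state(); print(rot(s["tool_rot"]).round(2).tolist(), bot.tip_reach)
c=[(quat([sg,0,0]),bot.ik([524,-110,250],quat([sg,0,0]))) for sg in(1,-1)]
for q,j in c: print(None if j is None else np.round(j,2))
q=min((x for x in c if x[1] is not None),key=lambda x:np.abs(x[1]-s["joint_positions"]).max())[0]
np.save("q.npy",q)
bot.move_gripper(0,20)
bot.move_to([524,-110,250],q)
print(bot.tip_reach)
zt=108+bot.tip_reach
bot.servo_line([524,-110,zt],q,speed=120)
f0=F(); print("f0",f0.round(2))
print(bot.servo_line([524,-60,zt],speed=25,until_force=1.0))
s=bot.read_state(); y=s["ee_pos"][1]; print("contact",s["ee_pos"].round(1),(F()-f0).round(2),s["clock"])
bot.servo_line([524,y+8,zt],speed=25)
for k in (16,):
    bot.servo_line([524,y+k,zt],speed=25); print(k,(F()-f0).round(2))
c=bot.read_camera("top"); W=cloud(c); cv2.imwrite("pics/tip1.png",c["image"])
c=bot.read_camera("scene"); cv2.imwrite("pics/tip1s.png",c["image"][130:260,160:340].repeat(4,0).repeat(4,1)); 
W2=cloud(c); m=(abs(W2[...,0]-524)<60)&(W2[...,1]>-80)&(W2[...,1]<60)&(W2[...,2]<145)&(W2[...,2]>45)
P=W2[m]; print("zmax",np.percentile(P[:,2],[50,90,97,99.5]).round(1),"y range",np.percentile(P[:,1],[1,99]).round(1),bot.read_state()["clock"])
E
```

```text
[[0.43, -0.0, 0.9], [-0.9, 0.0, 0.43], [-0.0, -1.0, 0.0]] 19.0
[-0.28  0.27  1.56 -0.    1.31 -0.28]
None
19.0
f0 [0.21 0.09 0.43]
True
contact [523.9 -77.8 126.8] [ 0.12 -1.56 -0.34] 5.125
16 [-0.37 -1.02 -0.4 ]
zmax [101.9 128.  132.5 142.3] y range [-61.8  22. ] 6.3417
```

View pics/tip1s.png

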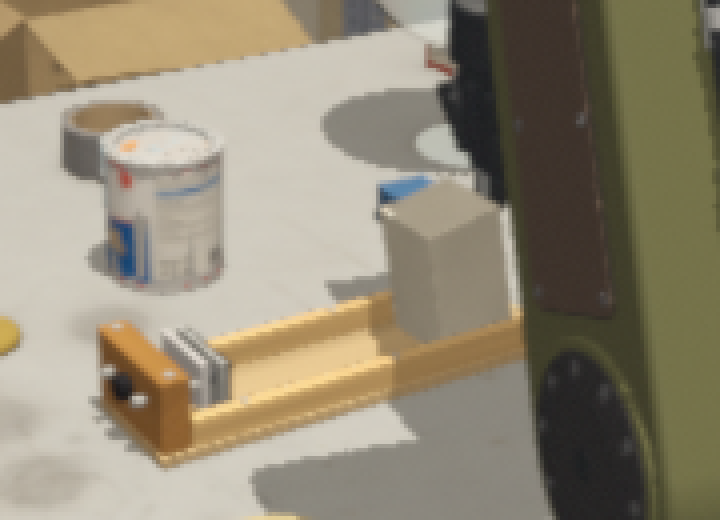

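The box at (445,265) is leaning towards the pad with its foot edge still down, so it tips rather than slides. I'll continue the push.

```bash
python3 - <<'E'
from h import *
zt=127;y=-77.8
for k in (30,45,52,58,64):
    bot.servo_line([524,y+k,zt],speed=30); print(k,F(3).round(2))
bot.dwell(0.6)
bot.servo_line([524,-100,zt],speed=120)
c=bot.read_camera("top"); W=cloud(c); cv2.imwrite("pics/tip2.png",c["image"][130:280,150:350].repeat(4,0).repeat(4,1))
m=(abs(W[...,0]-524)<60)&(W[...,1]>-90)&(W[...,1]<190)&(W[...,2]>60)&(W[...,2]<105)
r=cv2.minAreaRect(W[m][:,:2].astype(np.float32)); print(r, np.median(W[m][:,2]),W[m][:,1].min(),W[m][:,1].max(),bot.read_state()["clock"])
E
```

```text
30 [ 0.1  -0.62 -0.17]
45 [-0.   -0.24  0.01]
52 [-0.3   0.43  0.26]
58 [ 0.45 -0.12 -0.18]
64 [-0.13 -0.17 -0.19]
((521.2255859375, 96.37239074707031), (70.54497528076172, 187.98684692382812), 1.1782355308532715) 79.8393199782937 1.8876691272359123 189.99082637967277 10.4583
```

View pics/tip2.png

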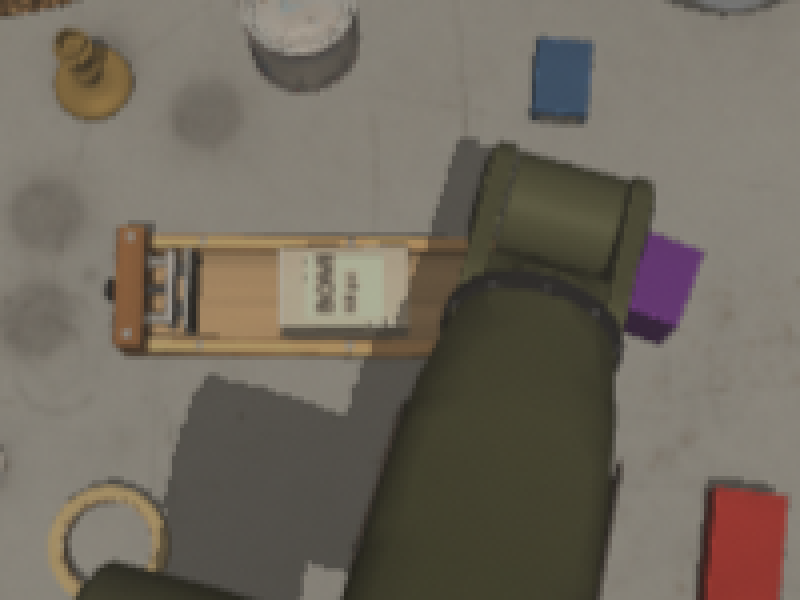

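The lying box is at crop (280-408, 250-335), printed side up, with its foot at y≈2 and between the rails. Next I go down behind the foot and push.

```bash
python3 - <<'E'
from h import *
q=np.load("q.npy"); x=522.5
bot.servo_line([x,-45,127],q,speed=120)
bot.servo_line([x,-45,49],q,speed=80,until_force=8)
f0=F(8); print("f0",f0.round(2))
print(bot.servo_line([x,20,49],speed=30,until_force=1.0)); s=bot.read_state(); print(s["ee_pos"].round(1),(F()-f0).round(2))
y=s["ee_pos"][1]
for t in (y+5,20,35,50):
    print(t,bot.servo_line([x,t,49],speed=25,until_force=8),(F(4)-f0).round(2))
np.save("f0.npy",f0)
c=bot.read_camera("top"); W=cloud(c)
m=(abs(W[...,0]-524)<60)&(W[...,1]>20)&(W[...,1]<240)&(W[...,2]>72)&(W[...,2]<90)
print(W[m][:,1].min(),W[m][:,1].max(),np.median(W[m][:,0]),bot.read_state()["clock"])
E
```

```text
f0 [ 0.07 -0.01 -0.11]
True
[522.3  -9.3  48.7] [-0.05  0.19 -0.19]
-4.3194553099838355 False [ 0.48 -0.11  0.16]
20 False [-0.01 -0.05  0.61]
35 False [-0.14  0.04  0.12]
50 False [ 0.12  0.29 -0.09]
124.56413784844788 239.63148498881702 520.5353914952818 16.95
```

```bash
python3 - <<'E'
from h import *
f0=np.load("f0.npy"); x=522.5
for T in (1,1.5,2,3,4,5,6.5):
    h=bot.servo_line([x,60,49],speed=6,until_force=T); s=bot.read_state(); print(T,h,s["ee_pos"][1].round(2),(s["ft_force"]-f0)[1].round(2),(F(4)-f0)[1].round(2))
    if not h: break
y=bot.read_state()["ee_pos"][1]
n=0
while y<100:
    y+=1; h=bot.servo_line([x,y,49],speed=8,until_force=7); s=bot.read_state(); fi=(s["ft_force"]-f0)[1]; fr=(F(4)-f0)[1]
    if h or y>64: print(round(y,1),h,s["ee_pos"][1].round(2),fi.round(2),fr.round(2))
    if h or fr<-4.5: break
print(bot.read_state()["clock"])
E
```

```text
1 True 50.61 0.24 0.18
1.5 True 50.6 0.21 -0.08
2 False 60.0 -0.71 -1.36
64.0 False 64.06 -2.15 -0.68
65.0 False 65.07 -2.37 -1.46
66.0 False 65.88 -4.55 -4.81
21.6667
```

```bash
python3 - <<'E'
from h import *
f0=np.load("f0.npy"); x=522.5; y=66.0
while y<69:
    y+=0.3; bot.servo_line([x,y,49],speed=4,until_force=6); fr=(F(6)-f0)[1]
    print(round(y,1),bot.read_state()["ee_pos"][1].round(2),fr.round(2))
    if fr<-8.7: break
bot.dwell(0.8); print((F(8)-f0).round(2),bot.read_state()["clock"])
c=bot.read_camera("top"); cv2.imwrite("pics/press.png",c["image"][130:280,150:350].repeat(4,0).repeat(4,1))
E
```

```text
66.3 66.08 -6.06
66.6 66.27 -6.94
66.9 66.5 -7.66
67.2 66.73 -8.41
67.5 66.95 -9.32
[ 1.66 -9.25  0.86] 24.35
```

View pics/press.png

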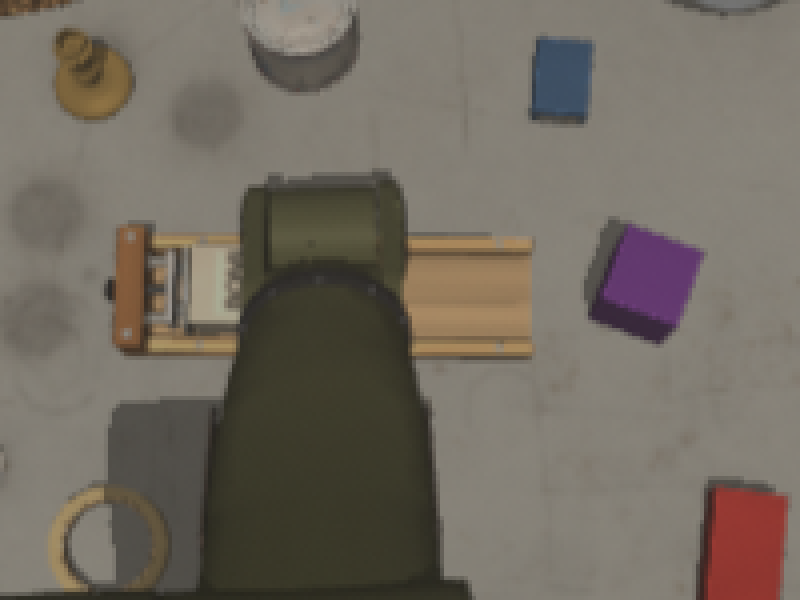

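The box's top end meets the pad at crop (187,290). It has been held at 9.3 N on the fingers, and drag is at most 2 N, so the pad takes about 7–9 N. Now I withdraw gently.

```bash
python3 - <<'E'
from h import *
f0=np.load("f0.npy"); x=522.5
for y in (66.5,66,65.5,65,64.5,64,63,61):
    bot.servo_line([x,y,49],speed=2); print(y,(F(3)-f0)[1].round(2),end=" ")
bot.servo_line([x,5,49],speed=80); bot.servo_line([x,0,200],speed=150)
q=np.load("q.npy"); bot.move_to([480,-250,280],q); bot.dwell(0.5)
c=bot.read_camera("top"); W=cloud(c); cv2.imwrite("pics/end.png",c["image"][130:280,150:350].repeat(4,0).repeat(4,1))
m=(abs(W[...,0]-524)<60)&(W[...,1]>20)&(W[...,1]<192)&(W[...,2]>72)&(W[...,2]<90)
print(cv2.minAreaRect(W[m][:,:2].astype(np.float32)),W[m][:,1].min(),np.median(W[m][:,2]),F().round(2),bot.read_state()["clock"])
E
```

```text
66.5 -5.94 66 -4.91 65.5 -1.3 65 0.25 64.5 0.12 64 -0.2 63 0.27 61 0.07 ((523.3236694335938, 131.64076232910156), (67.81782531738281, 109.81079864501953), 0.10153156518936157) 76.71927629979132 79.42090204614806 [-0.01 -0.19  0.09] 31.8417
```

View pics/end.png

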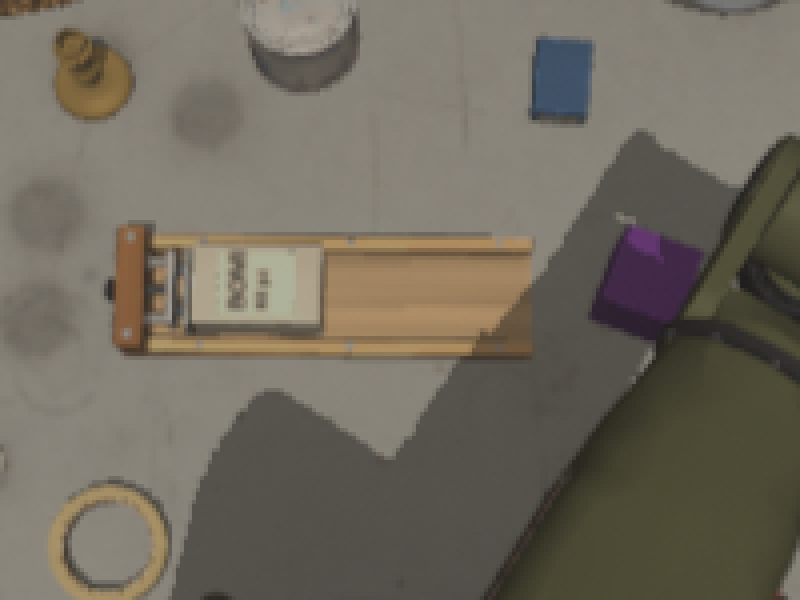

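```bash
python3 -c "
from rig import bot
print(bot.finish_job(),bot.read_state()['clock'])"
```

```text
the job is handed in; nothing more can be done
the job is handed in; nothing more can be done
```

The job is handed in. The carton lies on its side in the tray with its top end at the pad. I couldn't directly measure whether it still bears on the pad.

- **Tipping:** I pushed near the top with closed fingers, using no more than about 1.6 N. It went over about its foot edge and landed printed side up between the rails.
- **Pressing home:** I slid it along from the foot end and found the pad by feel with the fingers at y ≈ 65–66 mm. I then held 9.3 N at the fingers for about 1 s. Sliding drag stayed below about 2 N, so the pad took roughly 7–9 N.
- **Withdrawing:** I backed off at 2 mm/s, then moved the arm clear. That was at 31.8 s on the robot's clock, against the 64 s limit.

**Last checks:**
- **Lie of the box:** it is level, with its top face at z ≈ 79 mm and its yaw within about 0.1°. It sits about 1 mm off the tray's centre line.
- **Bystanders:** the tin, candlestick, tape and small box look unmoved in the last picture, as does the purple look-alike. The low box was hidden by the arm there, but was in place in the picture before.
- **Residual force on the pad:** this is inferred from the slow release and from the picture, where the box touches the pad.
- **One disagreement:** force readings taken at rest while sliding were near zero, so the drag is only known as an upper bound.

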